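Load a label roll from its carton into the slotted roll stand

TASK

Fold both long flaps of the small cardboard carton well back to the outside, and only then lift out the label roll on its steel spindle and lay the spindle ends across the two loading rails at the front of the steel roll stand. Then push the roll along the rails, under the yellow guard bar, until both spindle ends have dropped to the bottom of their open slots. Leave the flaps folded back and do not disturb the jars and other loose things around.

Things in the scene. Friction and masses are not known exactly. Their poses are not given: they have to be found in the camera images.
- label_roll: White label roll, 50 mm in diameter, 70 mm wide, fixed on a steel spindle 10 mm thick and 160 mm long; about 0.25 kg. Origin at the roll's centre; its y axis runs along the spindle (x and z turn as it rolls). It starts in the carton, spindle along the carton's y, spindle ends lying in open notches of white foam end blocks, its centre 32 mm above the table.
- axle_end_a (a point): Centre of the spindle's end face at +80 mm along the roll's y.
- axle_end_b (a point): Centre of the spindle's end face at -80 mm along the roll's y.
- carton: Cardboard carton fixed to the table, outside 118 (x) by 180 (y) by 66 mm high, walls and floor 4 mm. Origin on the table under its centre, z up. Foam blocks fill the last 23 mm at each y end (27 mm high, 41 mm beside the 14 mm wide spindle notch); 30 mm free in x beside the roll. Short end flaps are fixed, folded down outside. Stands left or right, turned up to 23 degrees.
- flap_near (a joint): Long flap on the carton's -x wall, hinge along y at x -57, z 67 mm (carton frame), 170 mm long, 54 mm from hinge to edge, 3 mm thick. 0 = flat shut, pointing to the carton's middle; 1.57 = upright; 2.95 = stop, folded right back outside. Starts at 0.9 to 1.35, so 40 mm or more is open between the two flap edges. Stiff crease: it stays where left; 0.5 N at its edge moves it.
- flap_far (a joint): The same long flap on the carton's +x wall, hinge line at x = +57, z = 67 mm; same joint values.
- flap_near_edge (a point): Middle of the free edge of the near flap, 54 mm from its hinge.
- flap_far_edge (a point): Middle of the free edge of the far flap, 54 mm from its hinge.
- roll_stand: Fixed steel stand, base 175 (x) by 136 (y) by 8 mm; origin on the table under its centre, z up, loading end at -x; left or right, turned up to 23 degrees. Two side plates 8 mm thick at y -55 and +55 mm (102 mm apart inside). Their top edges are the loading rails, climbing 3 degrees from z 70 mm at x -79 to z 76 mm at x +33. Yellow guard bar 10 mm thick along y at x 55, z 122 mm.
- slot_left (a point): Centre of the slot floor in the +y side plate (x 40, y 55, z 50 mm in the stand frame). The slot is open at the top, 14 mm wide (x 33 to 47); behind it a horn of the plate rises to z 128 mm. A seated spindle has its axis at x 40, z 55 mm. The roll passes 10 mm under the guard bar when rolled along the rails; the bar blocks lowering it into the slots from above.
- slot_right (a point): Centre of the slot floor in the -y side plate (x 40, y -55, z 50 mm in the stand frame), same slot.
- rail_front (a point): Midway between the rails at rail-top height, at the loading end (x -74, y 0, z 70 mm in the stand frame). A lip at x -85 to -79 mm rises to z 82 mm; a spindle laid on the rails rolls back down and waits against the lip with its axis at x -74, z 75 mm.
- jar_a: Loose glass jar with black lid, 70 mm in diameter, 116 mm high, origin under its centre; between carton and stand. Must not be moved.
- jar_b: A second such jar, between carton and stand. Must not be moved.
- jar_c: A third such jar, with a label, at a side of the table. Must not be moved.
- jar_d: A fourth such jar, at a side of the table. Must not be moved.
- tape_roll: Brown tape roll lying flat, 100 mm wide, 48 mm high, origin under its centre. Must not be moved.
- tape_measure: Pocket tape measure, 58 x 90 x 28 mm, origin under its middle. Must not be moved.
Not all that is in view belongs to the job. What is shaped like the carton but purple is not meant.

How it is judged:
On the way, in this order (a step that is already met when the one before it is completed fails the run):
1. both long flaps are folded back while the roll still lies in the carton (value of joint each of flap_near, flap_far above 2.2 rad and z of label_roll in the frame of carton below 0.045 m and horizontal distance between label_roll and carton below 0.03 m), for 0.2 s.
2. both spindle ends rest on the loading rails in front of the slots (x of axle_end_a in the frame of roll_stand between -0.085 and 0.025 m and z of axle_end_a in the frame of roll_stand between 0.066 and 0.092 m and x of axle_end_b in the frame of roll_stand between -0.085 and 0.025 m and z of axle_end_b in the frame of roll_stand between 0.066 and 0.092 m and y of label_roll in the frame of roll_stand between -0.02 and 0.02 m and contact force between label_roll and roll_stand above 0.3 N), for 0.2 s.
At the end, for the whole second after the job is handed in: Both spindle ends lie at the bottom of their slots (axis at most 5 mm above its seated height and within 6 mm of the slot middle, roll within 20 mm of the middle of the stand), the roll is at rest, and both long flaps stand folded back by more than 2.2 rad (x of axle_end_a in the frame of roll_stand between 0.034 and 0.046 m and z of axle_end_a in the frame of roll_stand between 0.05 and 0.06 m and x of axle_end_b in the frame of roll_stand between 0.034 and 0.046 m and z of axle_end_b in the frame of roll_stand between 0.05 and 0.06 m and y of label_roll in the frame of roll_stand between -0.02 and 0.02 m and value of joint each of flap_near, flap_far above 2.2 rad and linear speed of label_roll below 0.02 m/s and angular speed of label_roll below 0.5 rad/s); the robot touches nothing.
It fails at once if a loose bystander is moved by more than 30 mm (distance of any of jar_a, jar_b, jar_c, jar_d, tape_roll, tape_measure from where it was at the start of the episode above 0.03 m).
It also fails if it takes over 72 s, if anything falls off the work surface, if the arm or the gripper's body presses on something with over 40 N, if the wrist force passes 120 N, or if a joint passes its speed limit or range.

ROBOT

A 6-joint arm with a two-finger parallel gripper is mounted at the origin on a cart in front of the work surface, level with it; the furniture and walls round the work are solid. World frame = base frame: x ahead of the robot, y to its left, z up, the work surface at z = 0. Lengths are in m, angles in rad, forces in N, time in s.
With the tool pointing down it reaches from about 0.4 to 0.825 m from the base axis. Payload 7 kg.
Tool frame: the origin (TCP) lies midway between the tips of the shut fingers; the grasp point (between the pads) lies 19 mm behind it; z points along the fingers, y is the line along which they close (so a half turn about z gives the same grasp; the last joint's range is limited). The gripper opens to 88 mm and grips with 3 to 60 N. Pads are 19 mm wide; open, the fingers measure 130 mm over their backs; the gripper's body (78 mm by 193 mm) begins 47 mm behind the grasp point.
Start: joints at [1.556, 0.359, 0.012, 0, -1.224, -0.288], TCP at [0.201, 0.644, 0.227] pointing down, gripper open.
Joint ranges: [-3.07, 3.07], [-1.43, 2.12], [-1.02, 1.25], [-3.03, 1.67], [-3.05, -0], [-3.03, 3.03]. Speed limits (rad/s): [2.39, 2.39, 3.01, 3.14, 3.14, 3.14].

INTERFACE

Orientations are given as [roll, pitch, yaw] about the fixed x, y, z axes, in that order (R = Rz(yaw) Ry(pitch) Rx(roll)).
In Python, from station import telemetry, eyes, ticket, recognise, trace gives the robot as it stands. The module is installed in compiled form; this text tells all that it offers.
- The arm moves only by the tool servo_tool, never from a script. Its argument "series" is a list that holds one entry, the list of rows, each a list of 4 numbers: the shift along the tool's x, y, z in mm, then the turn about the tool's z in rad. In form: [[[x, y, z, roll], ...]]. A call has exactly 10 rows; each row shifts and turns the commanded pose from where the row before left it, along the tool's axes as they then stand; what a row does not reach is not made up. A row lasts 1/12 s, in which the tool goes at most 41.7 mm and 7.16 degrees, less where a joint would pass 70% of its speed; a pose out of reach is approached as far as the arm can. A call is refused whole if a number of a shift passes 41.7 or a number of a turn 0.125, either way. A call with a gripper value outside its range is refused whole. "claw" is the gripper's target within -1 to 1 (shut at 1, half-way at 0, fully open at -1), set as the call begins (left out, the last holds). The fingers move at their own pace and stop on an object; "grip_force" is the grip in N (left out, the last holds). Time passes only in rows, so rows that do not move let the fingers close, or fill a call up. It gives the time, the measured TCP pose, the force, the opening and the grip force at its end, in the units of the state.
- telemetry.get_state(): the state, without advancing time (a new reading comes with each control period).
- eyes.grab_frame(name): name is "side" or "top"; returns the picture (400x640x3 uint8, red, green, blue); there is no depth.
- eyes.calibration(name): a dict with "mtx" (3x3 intrinsics, pixels), "rvec" (rotation vector, rad) and "tvec" (3), from world to camera coordinates, as OpenCV has them. Camera axes: x right, y down, z forward; pixel columns grow to the right and rows downward; lengths in m; the calibration is good to about 2 mm. A picture is of the moment at which its call begins. calibration takes no time and is no camera call.
- ticket.job_done(): hands the job in; it is judged then, once.
Trained networks look in the newest picture that a camera, given by its name, has taken for a name from the list of things; names that differ only in an ending like _2 or _b are one class to them, and where a whole thing is asked for, a point or a joint stands for the part that bears it (a point fixed in the world has none). Each returns a list of dicts, best first, with "conf" (0 to 1); they miss things now and then, are a little off and sometimes report something else, mostly with a low value. They report only what shows in the picture. A call takes as long as a camera call. They do not tell look-alikes from the thing itself.
- recognise(camera, name): "position" ([x, y, z] in m, in world coordinates, good to about 4 mm: the middle of the surface that is visible of it).
- trace(camera, name): "mask" (400x640 bool, what is visible of it).
The state is a dict: "t": time; "q": joint angles; "qd": joint speeds; "joint_efforts": joint torques, N m; "eef_pos": TCP position; "ee_rot": TCP orientation; "force": force on the tool from outside, world axes, zero at the start; "moment": the same for the moment, N m; "width": finger opening in m; "gripper_force": force on a finger pad.
Only numpy, scipy, OpenCV 4.12 (cv2) and the standard library are available. Lean on these libraries where they do the work, as an engineer would, in place of code of your own. Each camera call takes 0.05 s, during which the arm holds its last target. There are 200 camera calls.

## Working session

There is one attempt and no reset: what is moved stays moved. The work goes in short steps, Python scripts to look and compute and a tool call to move; the robot and the scene stay as the last step left them, time stands still between calls to the robot, and variables do not carry over. Pictures are saved under pics/ and viewed, at most 10 in all, crops included, and the job is handed in when it is done.

Besides the shell and the picture viewer there is one more tool, called after "Emit:" as name(argument=value, ...) on one line, values as JSON. servo_tool: Moves the arm, as the interface text tells. Its arguments: {"type":"object","properties":{"series":{"type":"array"},"claw":{"type":"number"},"grip_force":{"type":"number"}},"required":["series"]}

```bash
mkdir -p pics; python3 - <<'E'
from station import telemetry, eyes, ticket, recognise, trace
import cv2,numpy as np
for c in("top","side"):
    f=eyes.grab_frame(c); cv2.imwrite(f"pics/{c}0.png",f[:,:,::-1])
    for n in["label_roll","carton","flap_near","roll_stand","jar_a","tape_roll","tape_measure"]:
        print(c,n,[(np.round(d["position"],3).tolist(),round(d["conf"],2)) for d in recognise(c,n)])
    k=eyes.calibration(c);R=cv2.Rodrigues(np.array(k["rvec"],float))[0];print("cam",-R.T@np.ravel(k["tvec"]),np.ravel(k["mtx"])[:6])
s=telemetry.get_state();print(s)
E
```

```text
top label_roll [([0.559, -0.246, 0.052], 0.92)]
top carton [([0.558, -0.255, 0.044], 0.94), ([0.484, -0.661, 0.067], 0.79)]
top flap_near [([0.512, -0.236, 0.096], 0.65), ([0.462, -0.658, 0.068], 0.64)]
top roll_stand [([0.506, 0.143, 0.007], 0.8)]
top jar_a [([0.442, 0.375, 0.116], 0.88), ([0.531, -0.472, 0.114], 0.74), ([0.447, -0.035, 0.113], 0.69), ([0.607, -0.037, 0.116], 0.68)]
top tape_roll [([0.762, -0.013, 0.05], 0.58)]
top tape_measure [([0.613, 0.374, 0.021], 0.78)]
cam [ 0.22055564 -0.04352046  1.71289869] [494.71540973   0.         314.66756428   0.         494.71540973
 196.65981807]
side label_roll [([0.55, -0.263, 0.05], 0.58)]
side carton [([0.557, -0.263, 0.045], 0.95), ([0.523, 0.112, 0.048], 0.64), ([0.485, -0.692, 0.068], 0.59), ([0.605, -0.274, 0.103], 0.58)]
side flap_near [([0.457, -0.667, 0.07], 0.86), ([0.51, -0.249, 0.099], 0.53)]
side roll_stand [([0.523, 0.116, 0.046], 0.69)]
side jar_a [([0.53, -0.504, 0.095], 0.96), ([0.617, -0.066, 0.084], 0.86), ([0.453, -0.065, 0.086], 0.78), ([0.449, 0.367, 0.078], 0.78)]
side tape_roll [([0.761, -0.028, 0.034], 0.8
[... 169 characters left out ...]
   0.         371.11253811
 199.50648733]
{'t': 0.8, 'q': array([ 1.55610744e+00,  3.58578115e-01,  1.19043529e-02, -1.29452370e-05,
       -1.22410700e+00, -2.88087575e-01]), 'qd': array([ 0.00027368, -0.0005998 , -0.00056433, -0.00050417, -0.00149638,
        0.00070348]), 'joint_efforts': array([ 1.77370785e-03, -5.82284367e+01,  2.93267977e+01,  7.00206935e+00,
        1.23682324e-02, -2.95865425e-05]), 'eef_pos': array([0.2012803 , 0.644265  , 0.22657497]), 'ee_rot': array([-3.14158119e+00,  1.60950999e-05, -3.02780856e-01]), 'force': array([0.38367033, 1.03980148, 0.2440427 ]), 'moment': array([ 0.01098264,  0.04530901, -0.02554061]), 'gripper_force': 0.0, 'width': 0.08808798736710688}
```

View pics/top0.png

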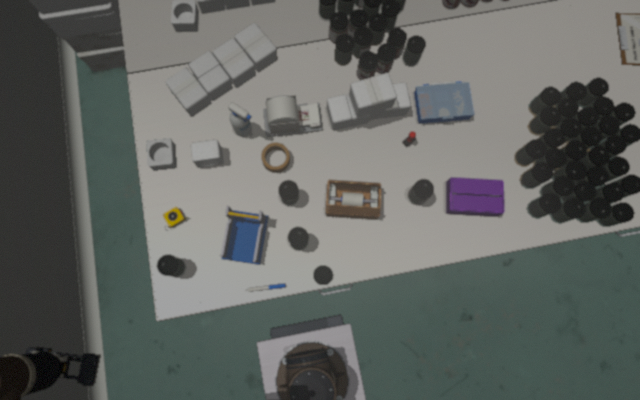

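View pics/side0.png

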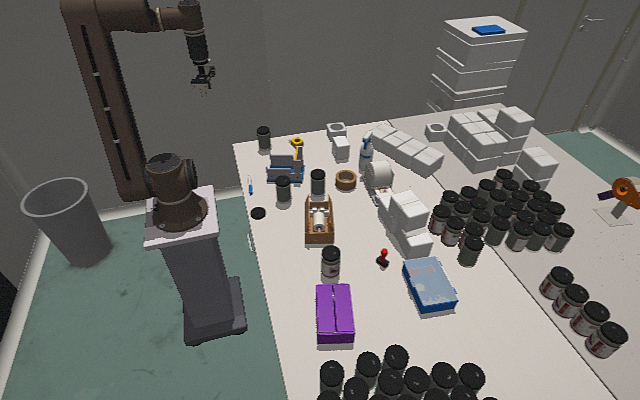

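The top view shows the carton at about (354,199), the stand at (246,238) with its yellow bar at the far end, the between-jars at (289,192) and (298,238), and the purple decoy at (475,196). In the side view the carton is at (320,220) and the stand at (285,168). Next I'll fit the carton and stand poses to the masks.

```bash
cat > h.py <<'E'
import numpy as np,cv2
from scipy.optimize import minimize,differential_evolution
from station import telemetry, eyes, ticket, recognise, trace
def proj(c,P):
    k=eyes.calibration(c);return cv2.projectPoints(np.asarray(P,float).reshape(-1,1,3),np.array(k["rvec"],float),np.array(k["tvec"],float),np.array(k["mtx"],float),None)[0][:,0]
def box(a,b): return np.array([[x,y,z] for x in(a[0],b[0]) for y in(a[1],b[1]) for z in(a[2],b[2])])/1000.
def place(P,p):
    c,s=np.cos(p[2]),np.sin(p[2]);return P@np.array([[c,-s,0],[s,c,0],[0,0,1]]).T+[p[0],p[1],0]
def sil(c,parts,p):
    m=np.zeros((1600,2560),np.uint8)
    for P in parts: cv2.fillConvexPoly(m,cv2.convexHull(np.round(proj(c,place(P,p))*4+1.5).astype(np.int32)),1)
    return cv2.resize(m.astype(np.float32),(640,400),interpolation=cv2.INTER_AREA)
def flap(s,t):
    o=np.array([57*s,0,67]);e=o+[-54*s*np.cos(t),0,54*np.sin(t)]
    return np.array([[q[0],y,q[2]] for q in(o,e) for y in(-85,85)])/1000
def carton(t1,t2): return [box((-59,-90,0),(59,90,66)),flap(-1,t1),flap(1,t2)]
def stand():
    L=[box((-87.5,-68,0),(87.5,68,8))]
    for y in(-55,55):
        L.append(np.array([[x,y+d,z] for d in(-4,4) for x,z in((-85,8),(-85,70),(33,76),(33,8))])/1000)
        L+=[box((-85,y-4,0),(-79,y+4,82)),box((33,y-4,0),(47,y+4,50)),box((47,y-4,0),(63,y+4,128))]
    return L+[box((50,-55,117),(60,55,127))]
E
python3 - <<'E'
from h import *
M={}
for c in("top","side"):
    eyes.grab_frame(c)
    for n,xy in(("carton",(.558,-.255)),("roll_stand",(.515,.13)),("label_roll",(.558,-.255)),("flap_near",(.51,-.24))):
        px=proj(c,[[*xy,.05]])[0]
        best=None
        for d in trace(c,n):
            v,u=np.nonzero(d["mask"]);e=np.hypot(u.mean()-px[0],v.mean()-px[1])
            print(c,n,round(d["conf"],2),len(u),round(e,1))
            if e<20 and (best is None or len(u)>best.sum()): best=d["mask"]
        M[c,n]=best
np.save("M.npy",M,allow_pickle=True)
def cost(parts,p,n):
    r=0
    for c in("top","side"):
        if M[c,n] is None: continue
        s=sil(c,parts,p);m=M[c,n];r+=1-np.minimum(s,m).sum()/np.maximum(s,m).sum()
    return r
a=differential_evolution(lambda p:cost(carton(p[3],p[4]),p,"carton"),[(.52,.6),(-.29,-.21),(-.42,.42),(.85,1.4),(.85,1.4)],seed=1,maxiter=25,popsize=8,tol=1e-4)
b=differential_evolution(lambda p:cost(stand(),p,"roll_stand"),[(.47,.56),(.08,.17),(-.42,.42)],seed=1,maxiter=25,popsize=8,tol=1e-4)
print(a.x.round(4),a.fun,b.x.round(4),b.fun)
for c in("top","side"):
    f=eyes.grab_frame(c);S=4
    for n,parts,p in(("carton",carton(*a.x[3:]),a.x),("stand",stand(),b.x)):
        ctr=proj(c,[[p[0],p[1],.05]])[0];u0,v0=(ctr-[50,50]).astype(int)
        im=cv2.resize(f[v0:v0+100,u0:u0+100,::-1],None,fx=S,fy=S,interpolation=cv2.INTER_CUBIC)
        for P in parts: cv2.polylines(im,[cv2.convexHull(np.round((proj(c,place(P,p))-[u0,v0]+.5)*S).astype(np.int32))],True,(0,255,0),1)
        M[c,n+"v"]=im
cv2.imwrite("pics/fit.png",np.vstack([np.hstack([M[c,n+"v"] for n in("carton","stand")]) for c in("top","side")])[:, :][::1])
im=cv2.imread("pics/fit.png");cv2.imwrite("pics/fit.png",cv2.resize(im,(600,600)))
E
```

```text
top carton 0.98 1758 1.6
top carton 0.93 2123 120.2
top roll_stand 0.71 1690 111.7
top roll_stand 0.55 1965 5.3
top label_roll 0.55 364 3.0
top flap_near 0.73 764 123.8
side carton 0.83 2171 95.6
side carton 0.56 1059 2.6
side roll_stand 0.76 989 0.9
side label_roll 0.65 188 3.0
side label_roll 0.4 883 61.3
side flap_near 0.85 754 92.4
side flap_near 0.59 1040 12.9
side flap_near 0.57 133 6.5Traceback (most recent call last):
  File "<stdin>", line 20, in <module>
    return fun(*args, **kwargs)
    ret = solver.solve()
    next(self)
    ~~~~^^^^^^
    energy = self.func(parameters)
    return self.f(x, *self.args)
           ~~~~~~^^^^^^^^^^^^^^^
  File "<stdin>", line 20, in <lambda>
  File "<stdin>", line 18, in cost
  File "h.py", line 11, in sil
    for P in parts: cv2.fillConvexPoly(m,cv2.convexHull(np.round(proj(c,place(P,p))*4+1.5).astype(np.int32)),1)
                                                                 ~~~~^^^^^^^^^^^^^^
  File "h.py", line 5, in proj
    k=eyes.calibration(c);return cv2.projectPoints(np.asarray(P,float).reshape(-1,1,3),np.array(k["rvec"],float),np.array(k["tvec"],float),np.array(k["mtx"],float),None)[0][:,0]
ValueError: time passes only in moves, steps and waits
```

```bash
sed -i 's/^def proj/K={c:eyes.calibration(c) for c in("top","side")}\ndef proj/; s/k=eyes.calibration(c);return/k=K[c];return/' h.py
python3 - <<'E'
from h import *
M=np.load("M.npy",allow_pickle=True).item()
def cost(parts,p,n):
    r=0
    for c in("top","side"):
        s=sil(c,parts,p);m=M[c,n];r+=1-np.minimum(s,m).sum()/np.maximum(s,m).sum()
    return r
o=dict(seed=1,maxiter=25,popsize=8,tol=1e-4)
a=differential_evolution(lambda p:cost(carton(p[3],p[4]),p,"carton"),[(.52,.6),(-.29,-.21),(-.42,.42),(.85,1.4),(.85,1.4)],**o)
b=differential_evolution(lambda p:cost(stand(),p,"roll_stand"),[(.47,.56),(.08,.17),(-.42,.42)],**o)
print(a.x.round(4),a.fun,b.x.round(4),b.fun)
S=4;V={}
for c in("top","side"):
    f=cv2.imread(f"pics/{c}0.png")
    for n,parts,p in(("carton",carton(*a.x[3:]),a.x),("stand",stand(),b.x)):
        u0,v0=(proj(c,[[p[0],p[1],.05]])[0]-[40,37]).astype(int)
        im=cv2.resize(f[v0:v0+75,u0:u0+80],None,fx=S,fy=S,interpolation=cv2.INTER_CUBIC)
        for P in parts: cv2.polylines(im,[cv2.convexHull(np.round((proj(c,place(P,p))-[u0,v0]+.5)*S).astype(np.int32))],True,(0,255,0),1)
        V[c,n]=im
cv2.imwrite("pics/fit.png",np.vstack([np.hstack([V[c,n] for n in("carton","stand")]) for c in("top","side")]))
E
```

```text
[ 0.561  -0.2501 -0.2559  1.2369  1.1856] 0.40371888875961304 [ 0.5087  0.1421 -0.3461] 0.261183500289917
```

View pics/fit.png

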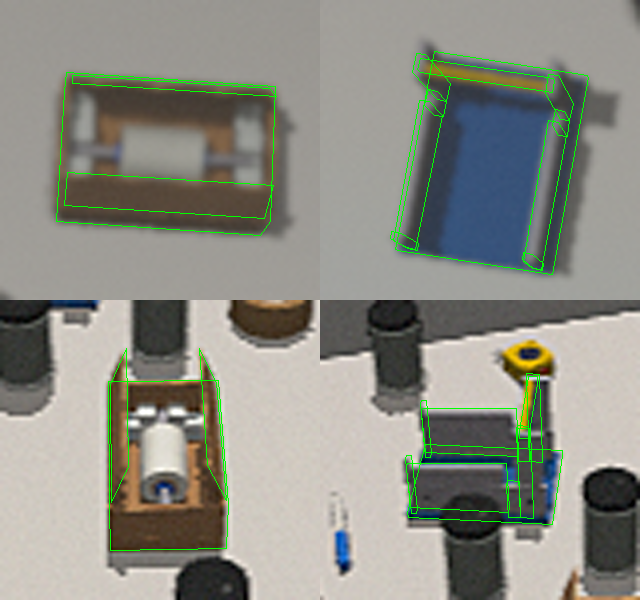

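The stand fit is very good. The carton fit is good but its yaw is a little uncertain, because the spindle ends show at crop (72,152) and (262,160). I'll check the yaw from those points and plan the first move.

```bash
cat >> h.py <<'E'
def back(c,u,v,z):
    k=K[c];R=cv2.Rodrigues(np.array(k["rvec"],float))[0];o=-R.T@np.ravel(k["tvec"])
    d=R.T@np.linalg.inv(k["mtx"])@[u,v,1];return o+d*(z-o[2])/d[2]
CART=(.560,-.250,-.235);STAND=(.5087,.1421,-.3461)
def where(fr):
    s=telemetry.get_state();p=np.array(s["eef_pos"]);c,q=np.cos(fr[2]),np.sin(fr[2])
    d=p[:2]-fr[:2];yaw=s["ee_rot"][2];r=np.array(s["ee_rot"])
    print("t",round(s["t"],2),"frame xyz mm",np.round([1e3*(c*d[0]+q*d[1]),1e3*(-q*d[0]+c*d[1]),1e3*p[2]],1),"yaw-fr",round(yaw-fr[2],4),"yaw",round(yaw,4),"F",np.round(s["force"],1),"w",round(s["width"],4),"gf",round(s["gripper_force"],1),"q6",round(s["q"][5],2),"tilt",r[:2].round(3))
def togo(fr,x,y,z):
    s=telemetry.get_state();p=np.array(s["eef_pos"]);t=place(np.array([[x,y,z]])/1e3,fr)[0];d=t-p;w=s["ee_rot"][2]
    print("tool-frame mm to",(x,y,z),":",np.round(1e3*np.array([np.cos(w)*d[0]+np.sin(w)*d[1],np.sin(w)*d[0]-np.cos(w)*d[1],-d[2]]),1))
E
python3 - <<'E'
from h import *
u0,v0=(proj("top",[[.561,-.2501,.05]])[0]-[40,37]).astype(int)
P=[back("top",u/4-.5+u0,v/4-.5+v0,.032) for u,v in((72,152),(262,160))]
d=P[0]-P[1];print(P,np.linalg.norm(d),"yaw",np.arctan2(-d[0],d[1]),"mid",(P[0]+P[1])/2)
u,v=np.array([122+204,128+179])/2/4-.5+[u0,v0];print("rollmid",back("top",u,v,.045))
# vertical shadow-free roll mask
M=np.load("M.npy",allow_pickle=True).item()
def roll(p):return [np.array([[25*np.cos(a),y,32+25*np.sin(a)] for a in np.linspace(0,6.28,25) for y in(-35,35)])/1000,box((-5,-80,27),(5,80,37))]
for c in("top","side"):
    v,u=np.nonzero(M[c,"label_roll"]);print(c,"mask",u.mean(),v.mean(),u.min(),u.max(),v.min(),v.max())
    for p in(CART,(.56,-.25,-.2)):
        v,u=np.nonzero(sil(c,roll(p),p)>.5);print(u.mean(),v.mean(),u.min(),u.max(),v.min(),v.max())
where(CART);togo(CART,0,0,227)
E
```

```text
[array([ 0.5783808 , -0.17173544,  0.032     ]), array([ 0.54040521, -0.33274539,  0.032     ])] 0.16542777340568576 yaw -0.2316255317050938 mid [ 0.55939301 -0.25224041  0.032     ]
rollmid [ 0.55958017 -0.24770571  0.045     ]
top mask 351.5164835164835 198.59065934065933 330 374 191 205
352.4470284237726 199.4108527131783 330 375 192 207
353.25130890052355 199.43979057591622 330 375 193 206
side mask 318.531914893617 222.20212765957447 313 324 213 231
318.61224489795916 221.51020408163265 313 325 208 236
318.718875502008 221.67469879518072 313 325 208 236
t 1.3 frame xyz mm [-557.1  786.2  226.6] yaw-fr -0.0678 yaw -0.3028 F [ 0.   1.2 -0.3] w 0.0871 gf 0.0 q6 -0.29 tilt [-3.142 -0.   ]
tool-frame mm to (0, 0, 227) : [ 6.090e+02  7.466e+02 -4.000e-01]
```

Emit:
servo_tool(series=[[[15, 18, 0, 0], [24, 29, 0, 0], [24, 29, 0, 0], [24, 29, 0, 0], [24, 29, 0, 0], [24, 29, 0, 0], [24, 29, 0, 0], [24, 29, 0, 0], [24, 29, 0, 0], [24, 29, 0, 0]]], claw=1, grip_force=20)

```text
t: 2.13
eef_pos: [0.3389, 0.3074, 0.2269]
ee_rot: [-3.141, -0.0, -0.302]
force: [1.1, 0.1, -0.2]
width: 0.0267
gripper_force: 0.0
```

Emit:
servo_tool(series=[[[24, 29, 0, 0], [24, 29, 0, 0], [24, 29, 0, 0], [24, 29, 0, 0], [24, 29, 0, 0], [24, 29, 0, 0], [24, 29, 0, 0], [24, 29, 0, 0], [24, 29, 0, 0], [24, 29, 0, 0]]])

```text
t: 2.97
eef_pos: [0.4816, -0.0412, 0.227]
ee_rot: [-3.141, -0.001, -0.303]
force: [0.6, 1.7, 1.2]
width: 0.0005
gripper_force: 0.0
```

Emit:
servo_tool(series=[[[24, 29, 0, 0], [24, 29, 0, 0], [24, 29, 0, 0], [24, 29, 0, 0], [24, 29, 0, 0], [18, 30, 0, 0], [0, 10, 0, 0], [0, 0, 0, -0.068], [0, 0, 0, 0], [0, 0, 0, 0]]])

```text
t: 3.8
eef_pos: [0.5576, -0.2571, 0.2265]
ee_rot: [-3.142, 0.0, -0.237]
force: [0.5, 0.7, -0.7]
width: 0.0005
gripper_force: 0.0
```

```bash
python3 -c "
from h import *
where(CART);togo(CART,0,0,87)"
```

```text
t 3.8 frame xyz mm [ -0.7  -7.5 226.5] yaw-fr -0.0018 yaw -0.2368 F [ 0.5  0.7 -0.7] w 0.0005 gf 0.0 q6 1.45 tilt [-3.142  0.   ]
tool-frame mm to (0, 0, 87) : [  0.7  -7.5 139.5]
```

Emit:
servo_tool(series=[[[0, -7, 20, 0], [0, 0, 28, 0], [0, 0, 28, 0], [0, 0, 28, 0], [0, 0, 28, 0], [0, 0, 8, 0], [-15, 0, 0, 0], [-15, 0, 0, 0], [-15, 0, 0, 0], [-15, 0, 0, 0]]])

```text
t: 4.63
eef_pos: [0.5015, -0.2358, 0.0878]
ee_rot: [3.142, -0.002, -0.235]
force: [1.0, 0.2, -0.7]
width: 0.0002
gripper_force: 0.4
```

Emit:
servo_tool(series=[[[-15, 0, 0, 0], [-15, 0, 0, 0], [-4, 0, 0, 0], [0, 0, 0, 0], [20, 0, 0, 0], [25, 0, 0, 0], [25, 0, 0, 0], [25, 0, 0, 0], [15, 0, 0, 0], [15, 0, 0, 0]]])

```text
t: 5.47
eef_pos: [0.5919, -0.2577, 0.0868]
ee_rot: [3.141, -0.001, -0.235]
force: [-1.1, -0.5, 0.9]
width: 0.0002
gripper_force: 0.3
```

Emit:
servo_tool(series=[[[15, 0, 0, 0], [15, 0, 0, 0], [15, 0, 0, 0], [15, 0, 0, 0], [4, 0, 0, 0], [0, 0, 0, 0], [-20, 0, 0, 0], [-25, 0, -20, 0], [-25, 0, -30, 0], [-25, 0, -30, 0]]])

```text
t: 6.3
eef_pos: [0.5572, -0.2497, 0.1663]
ee_rot: [3.141, 0.003, -0.235]
force: [1.1, 0.4, 1.7]
width: 0.0002
gripper_force: 0.0
```

```bash
python3 - <<'E'
from h import *
where(CART)
f=eyes.grab_frame("side");g=eyes.grab_frame("top")
for c in("side","top"):
    print(c,[(np.round(d["position"],3).tolist(),round(d["conf"],2)) for d in recognise(c,"label_roll")])
u,v=proj("side",[[*CART[:2],.05]])[0].astype(int);a,b=proj("top",[[*CART[:2],.05]])[0].astype(int)
cv2.imwrite("pics/flaps.png",np.hstack([cv2.resize(x,(400,400),interpolation=cv2.INTER_CUBIC) for x in(f[v-40:v+40,u-40:u+40,::-1],g[b-40:b+40,a-40:a+40,::-1])]))
E
```

```text
t 6.3 frame xyz mm [ -2.8  -0.4 166.3] yaw-fr 0.0 yaw -0.235 F [1.1 0.4 1.7] w 0.0002 gf 0.0 q6 1.44 tilt [3.141e+00 3.000e-03]
side [([0.554, -0.264, 0.049], 0.57)]
top [([0.551, -0.242, 0.049], 0.68), ([0.479, -0.231, 0.078], 0.64)]
```

View pics/flaps.png

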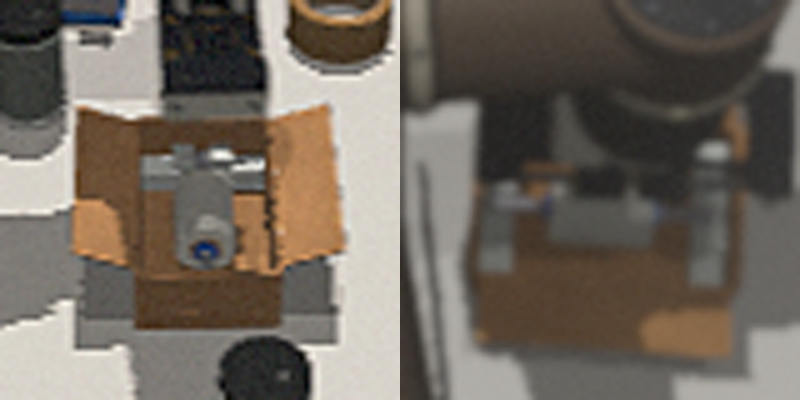

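Both flaps are now folded outward (side crop at (100,185) and (305,190)) and the roll is still in place. I'll check the angles by projecting the flap edges.

```bash
python3 - <<'E'
from h import *
c0=proj("side",[[*CART[:2],.05]])[0].astype(int)-40
for s in(-1,1):
    for t in(2.2,2.5,2.7,2.9):
        P=flap(s,t);print(s,t,((proj("side",place(P[2:],CART))-c0+.5)*5).round().tolist())
togo(CART,0,0,120)
E
```

```text
-1 2.2 [[97.0, 232.0], [95.0, 84.0]]
-1 2.5 [[83.0, 242.0], [82.0, 95.0]]
-1 2.7 [[76.0, 251.0], [76.0, 103.0]]
-1 2.9 [[72.0, 260.0], [72.0, 112.0]]
1 2.2 [[326.0, 224.0], [306.0, 78.0]]
1 2.5 [[340.0, 234.0], [319.0, 88.0]]
1 2.7 [[347.0, 242.0], [325.0, 96.0]]
1 2.9 [[351.0, 251.0], [329.0, 104.0]]
tool-frame mm to (0, 0, 120) : [ 0.7 -0.2 48.7]
```

Emit:
servo_tool(series=[[[1, 0, 0, 0.12], [0, 0, 0, 0.12], [0, 0, 0, 0.12], [0, 0, 0, 0.12], [0, 0, 0, 0.12], [0, 0, 0, 0.12], [0, 0, 0, 0.12], [0, 0, 0, 0.12], [0, 0, 0, 0.12], [0, 0, 0, 0.12]]], claw=-0.364)

```text
t: 7.33
eef_pos: [0.56, -0.2503, 0.165]
ee_rot: [3.139, 0.001, -1.441]
force: [0.1, 0.2, -1.0]
width: 0.0581
gripper_force: 0.0
```

Emit:
servo_tool(series=[[[0, 0, 0, 0.12], [0, 0, 0, 0.12], [0, 0, 0, 0.12], [0, 0, 0, 0.011], [0, 0, 20, 0], [0, 0, 25, 0], [0, 0, 20, 0], [0, 0, 10, 0], [0, 0, 0, 0], [0, 0, 0, 0]]])

```text
t: 8.17
eef_pos: [0.5603, -0.2506, 0.0912]
ee_rot: [3.14, -0.001, -1.804]
force: [0.2, -0.5, 1.1]
width: 0.0595
gripper_force: 0.0
```

```bash
python3 -c "
from h import *
where(CART);togo(CART,0,0,14)"
```

```text
t 8.17 frame xyz mm [ 0.4 -0.5 91.2] yaw-fr -1.5691 yaw -1.8041 F [ 0.2 -0.5  1.1] w 0.0595 gf 0.0 q6 -0.13 tilt [ 3.14e+00 -1.00e-03]
tool-frame mm to (0, 0, 14) : [-0.5  0.4 77.2]
```

Emit:
servo_tool(series=[[[0, 0, 8, 0], [0, 0, 8, 0], [0, 0, 6, 0], [0, 0, 4, 0], [0, 0, 4, 0], [0, 0, 4, 0], [0, 0, 4, 0], [0, 0, 4, 0], [0, 0, 4, 0], [0, 0, 0, 0]]])

```text
t: 9.0
eef_pos: [0.5598, -0.2503, 0.0446]
ee_rot: [3.14, 0.0, -1.806]
force: [0.1, 0.5, -0.4]
width: 0.06
gripper_force: 0.0
```

No contact so far, so I'll go on down and grip.

Emit:
servo_tool(series=[[[0, 0, 4, 0], [0, 0, 4, 0], [0, 0, 4, 0], [0, 0, 4, 0], [0, 0, 4, 0], [0, 0, 4, 0], [0, 0, 4, 0], [0, 0, 2, 0], [0, 0, 0, 0], [0, 0, 0, 0]]])

```text
t: 9.83
eef_pos: [0.5603, -0.2505, 0.0154]
ee_rot: [3.141, -0.0, -1.806]
force: [0.3, 0.4, -0.1]
width: 0.0603
gripper_force: 0.0
```

Emit:
servo_tool(series=[[[0, 0, 0, 0], [0, 0, 0, 0], [0, 0, 0, 0], [0, 0, 0, 0], [0, 0, 0, 0], [0, 0, 0, 0], [0, 0, 0, 0], [0, 0, 0, 0], [0, 0, 0, 0], [0, 0, 0, 0]]], claw=1, grip_force=25)

```text
t: 10.67
eef_pos: [0.5599, -0.2504, 0.0156]
ee_rot: [3.141, -0.0, -1.806]
force: [-4.3, 1.5, 4.0]
width: 0.0495
gripper_force: 25.0
```

```bash
python3 -c "
from h import *
where(CART)"
```

```text
t 10.67 frame xyz mm [-0.  -0.4 15.6] yaw-fr -1.5709 yaw -1.8059 F [-4.3  1.5  4. ] w 0.0495 gf 25.0 q6 -0.13 tilt [ 3.141 -0.   ]
```

Emit:
servo_tool(series=[[[0, 0, -5, 0], [0, 0, -12, 0], [0, 0, -20, 0], [0, 0, -22, 0], [0, 0, -22, 0], [0, 0, -22, 0], [0, 0, -22, 0], [0, 0, -22, 0], [0, 0, -22, 0], [0, 0, -15, 0]]])

```text
t: 11.5
eef_pos: [0.5617, -0.2507, 0.2032]
ee_rot: [-3.137, -0.0, -1.805]
force: [0.3, -0.2, -2.5]
width: 0.0492
gripper_force: 25.0
```

Emit:
servo_tool(series=[[[-10, 5, 0, 0], [-18, 10, 0, 0], [-22, 12, 0, 0], [-22, 12, 0, 0], [-22, 12, 0, 0], [-22, 12, 0, 0], [-22, 12, 0, 0], [-22, 12, 0, 0], [-22, 12, 0, 0], [-22, 12, 0, 0]]])

```text
t: 12.33
eef_pos: [0.4992, -0.0246, 0.1995]
ee_rot: [-3.141, 0.001, -1.806]
force: [-0.2, -0.0, -2.9]
width: 0.0498
gripper_force: 25.0
```

Emit:
servo_tool(series=[[[-22, 12, 0, 0], [-22, 12, 0, 0], [-22, 12, 0, 0], [-22, 12, 0, 0], [-22, 12, 0, 0], [-22, 11, 0, 0], [-18, 9, 0, 0], [-10, 6, 0, 0.055], [0, 0, 0, 0.055], [0, 0, 0, 0]]])

```text
t: 13.17
eef_pos: [0.4529, 0.1505, 0.1995]
ee_rot: [-3.142, 0.001, -1.916]
force: [-0.2, 0.1, -4.2]
width: 0.0493
gripper_force: 25.0
```

```bash
python3 - <<'E'
from h import *
where(STAND);togo(STAND,-60,0,75)
for c in("side","top"):
    f=eyes.grab_frame(c)
    cv2.imwrite(f"pics/{c}_carry.png",f[:,:,::-1])
    print(c,[(np.round(d["position"],3).tolist(),round(d["conf"],2)) for d in recognise(c,"label_roll")])
f=cv2.imread("pics/side_carry.png");u,v=proj("side",[[*STAND[:2],.12]])[0].astype(int)
g=cv2.imread("pics/top_carry.png");a,b=proj("top",[[*STAND[:2],.12]])[0].astype(int)
cv2.imwrite("pics/carry.png",np.hstack([cv2.resize(x,(400,400),interpolation=cv2.INTER_CUBIC) for x in(f[v-50:v+50,u-50:u+50],g[b-50:b+50,a-50:a+50])]))
s=telemetry.get_state()
E
```

```text
t 13.17 frame xyz mm [-55.3 -11.  199.5] yaw-fr -1.5702 yaw -1.9163 F [-0.2  0.1 -4.2] w 0.0493 gf 25.0 q6 -1.08 tilt [-3.142e+00  1.000e-03]
tool-frame mm to (-60, 0, 75) : [-11.    4.7 124.5]
side [([0.445, 0.122, 0.229], 0.62)]
top [([0.498, 0.101, 0.006], 0.69)]
```

View pics/carry.png

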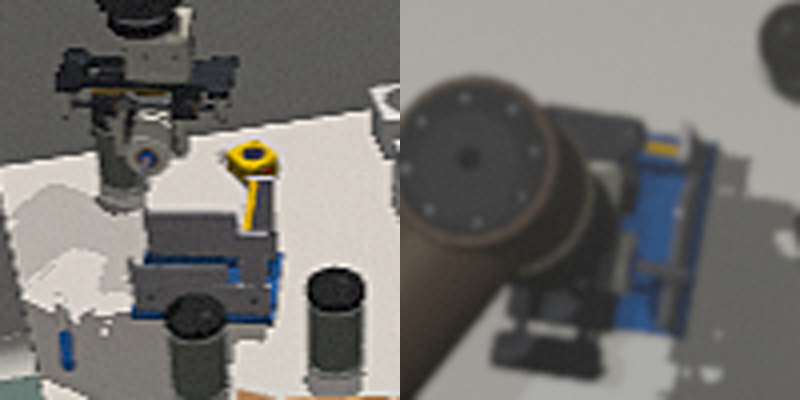

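The roll is held above the rails, with its near spindle end at side crop (148,158). I'll compare that pixel with the predicted end position to rule out sag, then lower.

```bash
python3 - <<'E'
from h import *
c0=proj("side",[[*STAND[:2],.12]])[0].astype(int)-50
for y,z in((-91,216),(-91,206),(-46,216)):print(y,z,((proj("side",place(np.array([[-55.3,y,z]])/1e3,STAND))-c0+.5)*4).round())
E
```

```text
-91 216 [[140. 181.]]
-91 206 [[141. 188.]]
-46 216 [[147. 157.]]
```

Emit:
servo_tool(series=[[[-4, 1, 0, 0], [-4, 1, 10, 0], [-3, 2, 20, 0], [0, 0, 20, 0], [0, 0, 20, 0], [0, 0, 20, 0], [0, 0, 15, 0], [0, 0, 10, 0], [0, 0, 0, 0], [0, 0, 0, 0]]])

```text
t: 14.2
eef_pos: [0.4533, 0.1609, 0.0838]
ee_rot: [3.141, -0.002, -1.916]
force: [0.4, 0.5, -2.7]
width: 0.0493
gripper_force: 25.0
```

```bash
python3 -c "
from h import *
where(STAND);togo(STAND,-60,0,60)"
```

```text
t 14.2 frame xyz mm [-58.5  -1.1  83.8] yaw-fr -1.5696 yaw -1.9157 F [ 0.4  0.5 -2.7] w 0.0493 gf 25.0 q6 -1.1 tilt [ 3.141e+00 -2.000e-03]
tool-frame mm to (-60, 0, 60) : [-1.1  1.5 23.8]
```

Emit:
servo_tool(series=[[[-1, 1, 4, 0], [0, 0, 4, 0], [0, 0, 3, 0], [0, 0, 3, 0], [0, 0, 3, 0], [0, 0, 2, 0], [0, 0, 2, 0], [0, 0, 2, 0], [0, 0, 0, 0], [0, 0, 0, 0]]])

```text
t: 15.03
eef_pos: [0.4529, 0.1624, 0.0615]
ee_rot: [3.142, -0.0, -1.916]
force: [0.4, 0.6, -3.0]
width: 0.0494
gripper_force: 25.0
```

```bash
python3 -c "
from h import *
where(STAND)"
```

```text
t 15.03 frame xyz mm [-59.4   0.1  61.5] yaw-fr -1.5697 yaw -1.9158 F [ 0.4  0.6 -3. ] w 0.0494 gf 25.0 q6 -1.1 tilt [ 3.142 -0.   ]
```

Emit:
servo_tool(series=[[[0, 0, 0.5, 0], [0, 0, 0.5, 0], [0, 0, 0.5, 0], [0, 0, 0.5, 0], [0, 0, 0.5, 0], [0, 0, 0.5, 0], [0, 0, 0, 0], [0, 0, 0, 0], [0, 0, 0, 0], [0, 0, 0, 0]]])

```text
t: 15.87
eef_pos: [0.453, 0.1625, 0.0598]
ee_rot: [-3.141, 0.0, -1.915]
force: [-4.9, -1.6, 12.4]
width: 0.0495
gripper_force: 25.0
```

Emit:
servo_tool(series=[[[0, 0, 0, 0], [0, 0, 0, 0], [0, 0, 0, 0], [0, 0, 0, 0], [0, 0, 0, 0], [0, 0, 0, 0], [0, 0, 0, 0], [0, 0, 0, 0], [0, 0, 0, 0], [0, 0, 0, 0]]], claw=-0.95)

```text
t: 16.7
eef_pos: [0.4529, 0.1624, 0.0585]
ee_rot: [3.142, -0.0, -1.916]
force: [0.2, -0.1, -0.5]
width: 0.0853
gripper_force: 0.0
```

Emit:
servo_tool(series=[[[0, 3, 0, 0], [0, 4, 0, 0], [0, 4, 0, 0], [0, 0, -6, 0], [0, 0, -15, 0], [0, 0, -25, 0], [0, 0, -30, 0], [0, 0, -25, 0], [0, 0, -15, 0], [0, 0, 0, 0]]])

```text
t: 17.53
eef_pos: [0.4441, 0.1674, 0.1788]
ee_rot: [-3.138, 0.006, -1.915]
force: [0.1, 0.3, 0.7]
width: 0.0855
gripper_force: 0.0
```

```bash
python3 - <<'E'
from h import *
where(STAND)
V=[]
for c in("side","top"):
    f=eyes.grab_frame(c)
    print(c,[(np.round(d["position"],3).tolist(),round(d["conf"],2)) for d in recognise(c,"label_roll")])
    u,v=proj(c,[[*STAND[:2],.08]])[0].astype(int);V.append(cv2.resize(f[v-50:v+50,u-50:u+50,::-1],(400,400),interpolation=cv2.INTER_CUBIC))
    for y in(-80,-35,35,80):print(y,((proj(c,place(np.array([[-74,y,75]])/1e3,STAND))-[u-50,v-50]+.5)*4).round())
cv2.imwrite("pics/laid.png",np.hstack(V))
E
```

```text
t 17.53 frame xyz mm [-69.3   1.9 178.8] yaw-fr -1.5687 yaw -1.9148 F [0.1 0.3 0.7] w 0.0855 gf 0.0 q6 -1.12 tilt [-3.138  0.006]
side [([0.452, 0.14, 0.091], 0.63)]
-80 [[132. 247.]]
-35 [[138. 223.]]
35 [[147. 189.]]
80 [[153. 167.]]
top [([0.442, 0.141, 0.094], 0.78)]
-80 [[284. 308.]]
-35 [[230. 300.]]
35 [[147. 287.]]
80 [[ 93. 278.]]
```

View pics/laid.png

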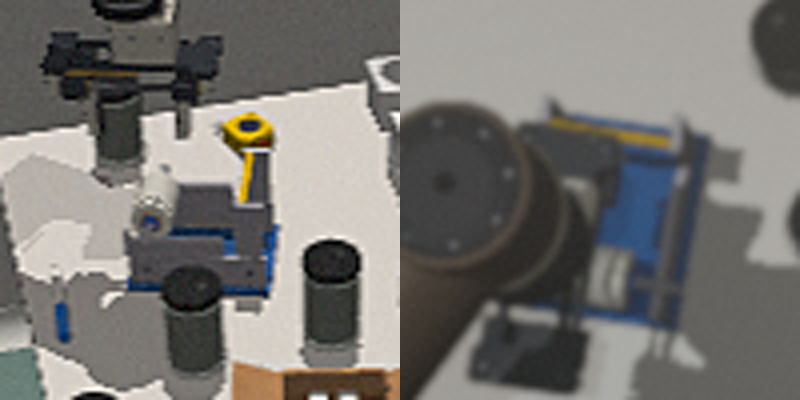

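The roll lies across both rails (hub at side crop (150,222)). Next I turn the tool, go in behind the roll and push.

Emit:
servo_tool(series=[[[0, 0, 0, -0.12], [0, 0, 0, -0.12], [0, 0, 0, -0.12], [0, 0, 0, -0.12], [0, 0, 0, -0.12], [0, 0, 0, -0.12], [0, 0, 0, -0.12], [0, 0, 0, -0.12], [0, 0, 0, -0.12], [0, 0, 0, -0.12]]], claw=0.59)

```text
t: 18.57
eef_pos: [0.4419, 0.1657, 0.1734]
ee_rot: [3.139, 0.0, -0.71]
force: [-0.2, 0.5, -0.1]
width: 0.0243
gripper_force: 0.0
```

Emit:
servo_tool(series=[[[0, 0, 0, -0.12], [0, 0, 0, -0.12], [0, 0, 0, -0.12], [0, 0, 0, -0.01], [-15, 2, 0, 0], [-20, 0, 0, 0], [-15, 0, 0, 0], [-3, 0, 0, 0], [0, 0, 0, 0], [0, 0, 0, 0]]])

```text
t: 19.4
eef_pos: [0.3922, 0.1823, 0.1744]
ee_rot: [3.141, -0.0, -0.347]
force: [1.2, 0.3, 0.2]
width: 0.018
gripper_force: 0.0
```

```bash
python3 -c "
from h import *
where(STAND);togo(STAND,-121,0,68)"
```

```text
t 19.4 frame xyz mm [-123.2   -1.7  174.4] yaw-fr -0.0005 yaw -0.3466 F [1.2 0.3 0.2] w 0.018 gf 0.0 q6 0.33 tilt [ 3.141 -0.   ]
tool-frame mm to (-121, 0, 68) : [  2.2  -1.7 106.4]
```

Emit:
servo_tool(series=[[[0, -2, 12, 0], [0, 0, 22, 0], [0, 0, 24, 0], [0, 0, 24, 0], [0, 0, 18, 0], [0, 0, 6, 0], [0, 0, 0, 0], [6, 0, 0, 0], [6, 0, 0, 0], [6, 0, 0, 0]]])

```text
t: 20.23
eef_pos: [0.411, 0.1785, 0.0697]
ee_rot: [-3.14, -0.001, -0.346]
force: [-0.2, -0.0, 0.0]
width: 0.0182
gripper_force: 0.0
```

Emit:
servo_tool(series=[[[5, 0, 0, 0], [5, 0, 0, 0], [5, 0, 0, 0], [5, 0, 0, 0], [5, 0, 0, 0], [5, 0, 0, 0], [5, 0, 0, 0], [5, 0, 0, 0], [5, 0, 0, 0], [5, 0, 0, 0]]])

```text
t: 21.07
eef_pos: [0.457, 0.1608, 0.0685]
ee_rot: [3.141, 0.0, -0.346]
force: [-3.1, 1.3, 0.3]
width: 0.0183
gripper_force: 1.7
```

Emit:
servo_tool(series=[[[5, 0, 0, 0], [5, 0, 0, 0], [5, 0, 0, 0], [5, 0, 0, 0], [5, 0, 0, 0], [5, 0, 0, 0], [4, 0, 0, 0], [4, 0, 0, 0], [0, 0, 0, 0], [0, 0, 0, 0]]])

```text
t: 21.9
eef_pos: [0.4932, 0.1482, 0.0687]
ee_rot: [-3.141, -0.001, -0.346]
force: [-0.5, 0.2, -0.1]
width: 0.0179
gripper_force: 0.0
```

```bash
python3 - <<'E'
from h import *
where(STAND)
V=[]
for c in("side","top"):
    f=eyes.grab_frame(c)
    print(c,[(np.round(d["position"],3).tolist(),round(d["conf"],2)) for d in recognise(c,"label_roll")])
    u,v=proj(c,[[*STAND[:2],.08]])[0].astype(int);V.append(cv2.resize(f[v-50:v+50,u-50:u+50,::-1],(400,400),interpolation=cv2.INTER_CUBIC))
cv2.imwrite("pics/push.png",np.hstack(V))
E
```

```text
t 21.9 frame xyz mm [-16.7   0.4  68.7] yaw-fr 0.0001 yaw -0.346 F [-0.5  0.2 -0.1] w 0.0179 gf 0.0 q6 0.55 tilt [-3.141e+00 -1.000e-03]
side [([0.525, 0.109, 0.092], 0.6)]
top []
```

View pics/push.png

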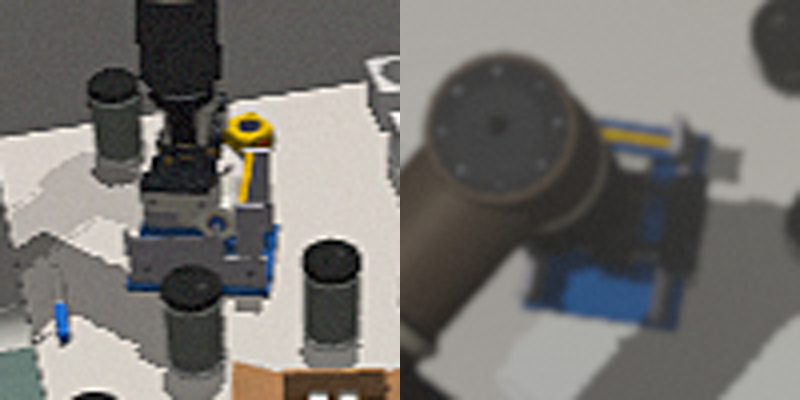

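The roll is on the rails just in front of the slots (side crop (215,222)). I'll push about 25 mm further, slowly.

Emit:
servo_tool(series=[[[4, 0, 0, 0], [3, 0, 0, 0], [3, 0, 0, 0], [3, 0, 0, 0], [3, 0, 0, 0], [3, 0, 0, 0], [3, 0, 0, 0], [2, 0, 0, 0], [0, 0, 0, 0], [0, 0, 0, 0]]])

```text
t: 22.93
eef_pos: [0.5151, 0.1399, 0.0685]
ee_rot: [3.142, -0.0, -0.346]
force: [-0.3, 1.1, 0.1]
width: 0.018
gripper_force: 0.0
```

```bash
python3 - <<'E'
from h import *
where(STAND)
f=eyes.grab_frame("side")
print([(np.round(d["position"],3).tolist(),round(d["conf"],2)) for d in recognise("side","label_roll")])
u,v=proj("side",[[*STAND[:2],.08]])[0].astype(int);cv2.imwrite("pics/push2.png",cv2.resize(f[v-50:v+50,u-50:u+50,::-1],(600,600),interpolation=cv2.INTER_CUBIC))
for x,z in((40,55),(35,81)):
  for y in(-80,-35):print(x,y,((proj("side",place(np.array([[x,y,z]])/1e3,STAND))-[u-50,v-50]+.5)*6).round())
E
```

```text
t 22.93 frame xyz mm [ 6.7  0.1 68.5] yaw-fr 0.0 yaw -0.3461 F [-0.3  1.1  0.1] w 0.018 gf 0.0 q6 0.59 tilt [ 3.142 -0.   ]
[([0.525, 0.1, 0.068], 0.43)]
40 -80 [[345. 397.]]
40 -35 [[351. 361.]]
35 -80 [[337. 370.]]
35 -35 [[344. 335.]]
```

View pics/push2.png

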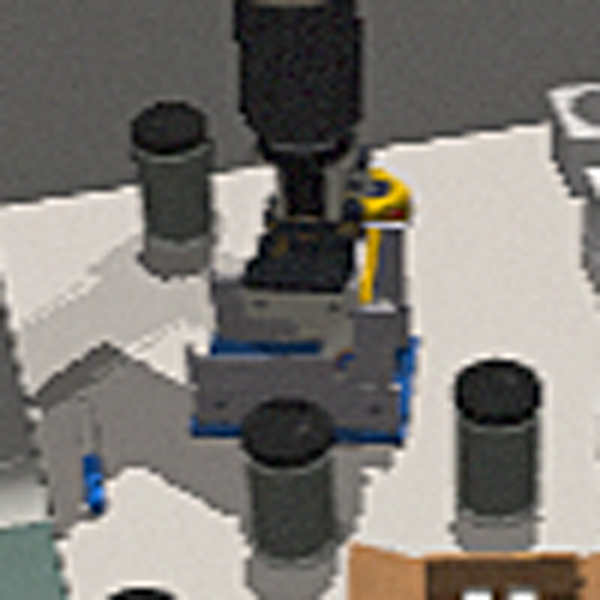

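The hub at (346,360) matches the seated prediction (351,361), so the roll has dropped. I'll back off, rise and confirm.

Emit:
servo_tool(series=[[[-10, 0, 0, 0], [-15, 0, 0, 0], [-15, 0, -10, 0], [-15, 0, -25, 0], [-20, 0, -30, 0], [-20, 0, -30, 0], [-20, 0, -30, 0], [-10, 0, -20, 0], [0, 0, 0, 0], [0, 0, 0, 0]]])

```text
t: 23.87
eef_pos: [0.3969, 0.1832, 0.215]
ee_rot: [-3.138, -0.001, -0.344]
force: [-0.3, -0.5, -0.9]
width: 0.0179
gripper_force: 0.0
```

Emit:
servo_tool(series=[[[0, -20, 0, 0], [0, -30, 0, 0], [0, -30, 0, 0], [0, -30, 0, 0], [0, -30, 0, 0], [0, -30, 0, 0], [0, -20, 0, 0], [0, 0, 0, 0], [0, 0, 0, 0], [0, 0, 0, 0]]])

```text
t: 24.7
eef_pos: [0.4612, 0.3602, 0.2121]
ee_rot: [3.139, 0.001, -0.346]
force: [1.2, 0.8, 0.3]
width: 0.0176
gripper_force: 0.0
```

```bash
python3 - <<'E'
from h import *
where(STAND);V=[]
def ends(c,o,x,z):return [((proj(c,place(np.array([[x,y,z]])/1e3,STAND))[0]-o+.5)*4).round().tolist() for y in(-80,-35,35,80)]
for c in("side","top"):
    f=eyes.grab_frame(c)
    print(c,[(np.round(d["position"],3).tolist(),round(d["conf"],2)) for d in recognise(c,"label_roll")])
    u,v=proj(c,[[*STAND[:2],.08]])[0].astype(int);V.append(cv2.resize(f[v-50:v+50,u-50:u+50,::-1],(400,400),interpolation=cv2.INTER_CUBIC))
    print("seated",ends(c,np.array([u-50,v-50]),40,55),"rail",ends(c,np.array([u-50,v-50]),33,81))
cv2.imwrite("pics/seat.png",np.hstack(V))
E
```

```text
t 24.7 frame xyz mm [-118.7  189.   212.1] yaw-fr -0.0001 yaw -0.3462 F [1.2 0.8 0.3] w 0.0176 gf 0.0 q6 0.23 tilt [3.139e+00 1.000e-03]
side [([0.447, 0.369, 0.075], 0.51)]
seated [[230.0, 265.0], [234.0, 241.0], [240.0, 206.0], [244.0, 184.0]] rail [[223.0, 247.0], [227.0, 223.0], [234.0, 188.0], [238.0, 167.0]]
top [([0.639, -0.269, 0.074], 0.57)]
seated [[310.0, 178.0], [258.0, 169.0], [177.0, 157.0], [125.0, 148.0]] rail [[306.0, 181.0], [253.0, 172.0], [170.0, 159.0], [117.0, 151.0]]
```

View pics/seat.png

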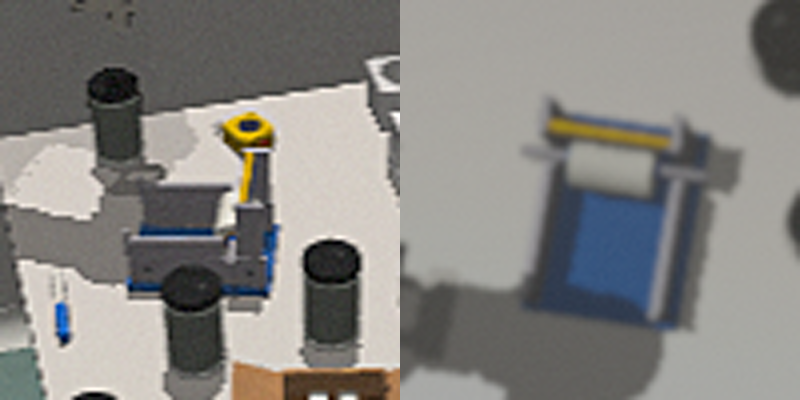

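Seen from the top, the spindle ends at (125,152) and (305,174) fit the seated prediction to about a pixel. I'll use the last picture for a zoomed check of the seating.

```bash
python3 - <<'E'
from h import *
V=[];S=10
for c in("side","top"):
    f=eyes.grab_frame(c)
    o=proj(c,place(np.array([[.035,0,.065]]),STAND))[0].astype(int)-[20 if c=="side" else 27,28]
    w=26 if c=="top" else 26
    im=cv2.resize(f[o[1]:o[1]+56,o[0]:o[0]+(40 if c=="side" else 54),::-1].copy(),None,fx=S*.8,fy=S,interpolation=cv2.INTER_CUBIC) if 0 else cv2.resize(f[o[1]:o[1]+56,o[0]:o[0]+(40 if c=="side" else 54),::-1].copy(),None,fx=8,fy=8,interpolation=cv2.INTER_CUBIC)
    for x,z,col in((40,55,(0,255,0)),(33,81,(0,0,255))):
        for y in(-80,80):
            p=((proj(c,place(np.array([[x,y,z]])/1e3,STAND))[0]-o+.5)*8).astype(int);cv2.circle(im,tuple(map(int,p)),4,col,1)
    V.append(im)
cv2.imwrite("pics/zoom.png",np.hstack(V))
E
```

```text
(no output)
```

View pics/zoom.png

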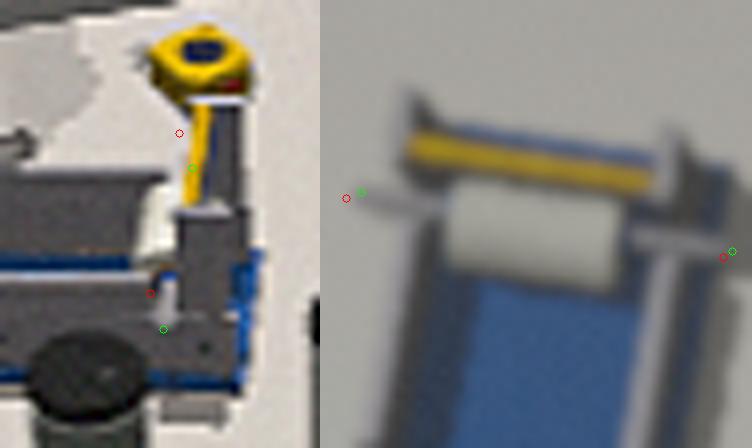

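The zoom shows both spindle ends at the seated marks: the near end sits low in its slot at (165,320), and the far end at (360,197) is clear of the rail mark. The robot is away from everything, so I'm handing in.

```bash
python3 -c "
from station import ticket
print(ticket.job_done())"
```

```text
the job is handed in; nothing more can be done
None
```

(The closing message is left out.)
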